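# Shut down the basement workbench

### The job

Shut the bench down for the night. First clear away the glue brush that stands in the way beside the yellow switch bank: lift it out of its stand and lower it, bristles up and without dropping it, into the deep steel cup so that it leans against the side of the rim with the yellow tab. Then fold the five black paddles fully off in one continuous finger drag along the bank, never lifting off part-way, leave the green paddle standing on, and leave the cup and everything else where they are.

Things in the scene. Friction and masses are not known exactly. Their poses are not given: they have to be found in the camera images.
- bank: Yellow switch bank fixed to the bench, 44 mm wide (its x), 300 mm long (its y), top face 40 mm above its origin, the centre of its underside. Six upright paddles along its middle line, pivots level with the top face: five black at y = -110, -70, -30, 10, 50 mm, then a green one at y = 120 mm. Each: 20 mm wide along x, 7 mm thick, 32 mm long; tip about 72 mm above the bench when on.
- paddle1_pivot (a point): Pivot of the first black paddle, at the -y end. Paddles lean 0.15 rad to -y when on and fold over to +y when off, top then 15 mm above the bank's top face. A fingertip dragged from the -y end to +y, 18 to 26 mm above the top face, folds each in turn and passes over it; under 16 mm it jams. About 1.5 to 3 N each; a paddle stays where it is left.
- paddle1 (a joint): Black paddle 1 counted from the -y end of the bank, where the drag begins: 0 = on (nearly upright), 1.35 rad = folded right down; off means more than 0.75.
- paddle2 (a joint): Black paddle 2 counted from the -y end of the bank, where the drag begins: 0 = on (nearly upright), 1.35 rad = folded right down; off means more than 0.75.
- paddle3 (a joint): Black paddle 3 counted from the -y end of the bank, where the drag begins: 0 = on (nearly upright), 1.35 rad = folded right down; off means more than 0.75.
- paddle4 (a joint): Black paddle 4 counted from the -y end of the bank, where the drag begins: 0 = on (nearly upright), 1.35 rad = folded right down; off means more than 0.75.
- paddle5 (a joint): Black paddle 5 counted from the -y end of the bank, where the drag begins: 0 = on (nearly upright), 1.35 rad = folded right down; off means more than 0.75.
- keep (a joint): The green paddle at the +y end: 0 = on. It must stay on (below 0.25 rad).
- stand: Small wooden block fixed to the bench against the robot's side of the bank, 36 x 36 x 40 mm, with a 14 mm hole 32 mm deep in its top, in which the brush stands upright. Origin: centre of its underside.
- brush_center (a point): Centre (half-way up) of the loose glue brush, 190 mm long, 35 g: round red handle 12 mm thick, then a steel ferrule 14 mm thick 125 to 165 mm above the foot, then a pale tuft to 190 mm. z axis: foot to tuft (up at the start). Foot starts 8 mm above the bench. Best held from above by the ferrule, 50 mm above this point.
- brush_top (a point): Tip of the tuft, on the brush's axis, 190 mm from the foot; z axis as the brush's.
- brush_foot (a point): Lower end of the brush handle, on its axis.
- cup: Loose deep steel cup, 0.35 kg: 70 mm outside diameter, 95 mm tall, 3 mm wall, floor 5 mm thick. Origin: centre of its underside. A yellow tab, 22 mm wide, sticks 15 mm out from the rim on its +x side, with a stripe below: the brush must lean over that side (tip at least 35 mm from the cup's axis along +x, within 35 mm sideways).
- brush: The same brush; origin at the foot, z towards the tuft.
- mug: Bystander: blue mug of 72 mm diameter, 85 mm tall, with pencils reaching 139 mm high. Origin: centre of underside.
- can: Bystander: low open copper can, 68 mm across, 55 mm tall. Origin: centre of underside.
- glue: Bystander standing close behind the bank: white bottle, 56 mm across, 150 mm tall. Origin: centre of underside.
- spray: Bystander: blue can, 60 mm across, 130 mm tall. Origin: centre of underside.
- jar: Bystander: amber jar, 68 mm across, 80 mm tall. Origin: centre of underside.
- tape: Bystander: blue roll lying flat, 90 mm across, 25 mm tall. Origin: centre of underside.
- offcut: Bystander: pale wood offcut 120 x 50 x 38 mm. Origin: centre of underside.
- driver: Bystander: screwdriver with orange handle lying on the bench, about 200 mm long.

How it is judged (in metres and radians):
On the way, in this order (a step that is already met when the one before it is completed fails the run):
1. the brush, still held, has its foot lowered deep into the cup (z of brush_foot in the frame of cup below 0.045 m and horizontal distance between brush_foot and cup below 0.035 m and contact force between the fingers and brush above 0.5 N), for 0.1 s.
2. the brush is released and leans over the yellow tab's side of the rim (x of brush_top in the frame of cup above 0.035 m and y of brush_top in the frame of cup between -0.035 and 0.035 m and z of brush_top in the frame of cup above 0.12 m and angle between brush_top's own z axis and vertical above 0.12 rad and z of brush_foot in the frame of cup below 0.025 m and horizontal distance between brush_foot and cup below 0.035 m and contact force between the fingers and brush below 0.1 N and linear speed of brush below 0.03 m/s), for 0.3 s.
3. all five black paddles are folded off, the green one still on (value of joint each of paddle1, paddle2, paddle3, paddle4, paddle5 above 0.75 rad and value of joint keep below 0.25 rad), for 0.1 s.
At the end, for the whole second after the job is handed in: Brush released, at rest, tuft up, foot within 20 mm of the cup floor, leaning over 0.12 rad to the tab side (tip 35 mm or more towards the tab, within 35 mm sideways); cup upright; five black paddles past 0.75 rad, green below 0.25 rad (all of step 2 and all of step 3 and angle between cup's own z axis and vertical below 0.1 rad); the robot touches nothing.
It fails at once if the grasp point is lifted more than 120 mm above the bench while some black paddles are off and others still on (the drag is broken off) (value of joint any of paddle1, paddle2, paddle3, paddle4, paddle5 above 0.6 rad and value of joint any of paddle1, paddle2, paddle3, paddle4, paddle5 below 0.3 rad and z of the grasp point in the frame of bank above 0.12 m).
It fails at once if the green paddle is moved off (value of joint keep above 0.5 rad).
It fails at once if the cup is shifted more than 30 mm or tipped (distance of cup from where it was at the start of the episode above 0.03 m or angle between cup's own z axis and vertical above 0.4 rad).
It fails at once if a bystander is shifted more than 30 mm (distance of any of mug, can, glue, spray, jar, tape, offcut, driver from where it was at the start of the episode above 0.03 m).
It also fails if it takes over 51 s, if anything falls off the work surface, if the arm or the gripper's body presses on something with over 40 N, if the wrist force passes 120 N, or if a joint passes its speed limit or range.

### The arm

A 6-joint arm with a two-finger parallel gripper is mounted at the origin on the work surface. World frame = base frame: x ahead of the robot, y to its left, z up, the work surface at z = 0. Lengths are in m, angles in degrees, forces in N, time in s.
With the tool pointing down it reaches from about 0.25 to 0.725 m from the base axis. Payload 9.7 kg.
Tool frame: the origin (TCP) lies on the centre line of the jaws, within the pads' length; the fingertips stand 19 mm ahead of it and the grasp point (between the pads) is the TCP; z points along the fingers, y is the direction in which the jaws open and shut (so a half turn about z gives the same grasp; the last joint's range is limited). The gripper opens to 85 mm and grips with 20 to 120 N. Pads are 22 mm wide; open, the fingers measure 114 mm over their backs; the gripper's body (76 mm by 85 mm) begins 54 mm behind the grasp point. The pads swing forward as they close: fully open they stand 13 mm farther back than shut.
Start: joints at [-69.557, 4.979, 10.078, 95.1, 0, 90], TCP at [0.192, -0.515, 0.25] pointing down, gripper open.
Joint ranges: [-179.16, 179.16], [-48.56, 103.87], [-65.8, 70.77], [-126.05, 130.52], [-82.76, 87.17], [-180, 180]. Speed limits (degrees/s): [127.2, 127.2, 147.25, 180, 180, 180].

### API

Orientations are given as a 3x3 rotation matrix whose columns are the frame's x, y, z axes.
In Python, from plant import env gives the robot as it stands.
- The arm moves only by the tool play_rows, never from a script. Its argument "targets" is a list of rows, each an object with "fingers": the closure in counts, from 0 (fully open) to 255 (shut); "xyz": the shift along the tool's x, y, z in cm, a list of three; "spin": the turn about the tool's z in degrees. A call has 1 to 12 rows; each row shifts and turns the commanded pose from where the row before left it, along the tool's axes as they then stand; what a row does not reach is not made up. A row lasts 1/8 s, in which the tool goes at most 62.5 mm and 10.7 degrees, less where a joint would pass 70% of its speed; a pose out of reach is approached as far as the arm can. A call with a gripper value outside its range is refused whole. The fingers move at their own pace and stop on an object; the grip force is fixed at half the most. Time passes only in rows, so rows that do not move let the fingers close. It gives the time, the measured TCP pose, the force and the opening at its end, in the units of the state.
- env.observe(): the state, without advancing time (a new reading comes with each control period).
- env.get_image(name): name is "side" or "top" or "wrist"; returns (picture, depth): 400x640x3 uint8, red, green, blue; 400x640 float32, m along the optical axis (not along the pixel's ray), 0 where there is no reading.
- env.camera_info(name): a dict with "fov_y" (degrees; the focal length in pixels is half the picture's height over the tangent of half this angle, whatever the lens; pixels are square), "cx", "cy" (the principal point, pixels), "pose" (4x4, takes a point from camera to world coordinates); the wrist camera has in their place "T_tool_cam" (4x4, takes a point from camera to tool coordinates, whose origin is the TCP and whose axes are the flange's). Camera axes: x right, y down, z forward; pixel columns grow to the right and rows downward; lengths in m; the calibration is good to about 2 mm. The wrist camera is an equidistant fisheye: a pixel r from the principal point sees the ray r / f radians off the axis. A picture is of the moment at which its call begins: read the wrist's pose just before it. camera_info takes no time and is no camera call.
- env.close_job(): hands the job in, once; it reports no verdict.
The state is a dict: "clock": time; "joint_positions": joint angles; "qd": joint speeds; "tau": joint torques, N m; "ee_pos": TCP position; "eef_rot": TCP orientation; "contact_force": force on the tool from outside, world axes, zero at the start; "torque": the same for the moment, N m; "finger_gap": finger opening in m.
Only numpy, scipy, OpenCV 4.12 (cv2) and the standard library are available. Lean on these libraries where they do the work, as an engineer would, in place of code of your own. Each camera call takes 0.05 s, during which the arm holds its last target. There are 200 camera calls.

## Working session

There is one attempt and no reset: what is moved stays moved. The work goes in short steps, Python scripts to look and compute and a tool call to move; the robot and the scene stay as the last step left them, time stands still between calls to the robot, and variables do not carry over. Pictures are saved under pics/ and viewed, about 8 in all and at most 12, crops included, and the job is handed in when it is done.

Besides the shell and the picture viewer there is one more tool, called after "Emit:" as a command line: name --argument value ..., lists and objects as JSON in quotes. play_rows: Moves the arm, as the interface text tells. Its arguments: {"type":"object","properties":{"targets":{"type":"array","items":{"type":"object","properties":{"fingers":{"type":"number"},"xyz":{"type":"array","items":{"type":"number"}},"spin":{"type":"number"}}}}},"required":["targets"]}

```bash
mkdir -p pics; ls; python3 - <<'E'
from plant import env
import numpy as np,cv2
np.set_printoptions(precision=4,suppress=True)
s=env.observe();print(s)
for n in("top","side","wrist"):print(n,env.camera_info(n))
for n in("top","side"):
    im,d=env.get_image(n);np.savez(f"pics/{n}0.npz",im=im,d=d);cv2.imwrite(f"pics/{n}0.png",im[:,:,::-1])
E
```

```text
pics
{'clock': 0.0, 'joint_positions': array([-69.5558,   5.0105,  10.0363,  95.1009,   0.0004,  89.998 ]), 'qd': array([-0.0253,  0.1537, -0.0249, -0.0725, -0.0124,  0.0261]), 'tau': array([ -0.0038, -52.0388,  46.4802,   0.0164,  -0.0002,   0.    ]), 'ee_pos': array([ 0.192 , -0.5152,  0.2496]), 'eef_rot': array([[ 0.937 ,  0.3493, -0.0005],
       [ 0.3493, -0.937 ,  0.0012],
       [ 0.    , -0.0013, -1.    ]]), 'contact_force': array([ 1.2628, -0.9062, -0.1761]), 'torque': array([ 0.0034,  0.0053, -0.0429]), 'finger_gap': 0.08531669717618415}
top {'fov_y': 55.10897072044472, 'cx': 319.5338362863452, 'cy': 202.3218659082096, 'pose': array([[ 0.0068, -0.9897,  0.1433,  0.4442],
       [-0.9999, -0.0081, -0.0085,  0.0311],
       [ 0.0096, -0.1432, -0.9896,  1.0535],
       [ 0.    ,  0.    ,  0.    ,  1.    ]])}
side {'fov_y': 42.35616209545567, 'cx': 332.47984019024364, 'cy': 197.43968825153016, 'pose': array([[ 0.9398, -0.2016,  0.276 ,  0.2018],
       [-0.3418, -0.5508,  0.7614, -1.0594],
       [-0.0015, -0.8099, -0.5866,  0.9676],
       [ 0.    ,  0.    ,  0.    ,  1.    ]])}
wrist {'fov_y': 65.70646984690485, 'cx': 318.6413213263737, 'cy': 201.00071413619327, 'T_tool_cam': array([[ 0.0004, -0.9617, -0.2741,  0.0693],
       [ 1.    ,  0.0006, -0.0008, -0.0005],
       [ 0.001 , -0.2741,  0.9617, -0.1223],
       [ 0.    ,  0.    ,  0.    ,  1.    ]])}
```

View pics/top0.png

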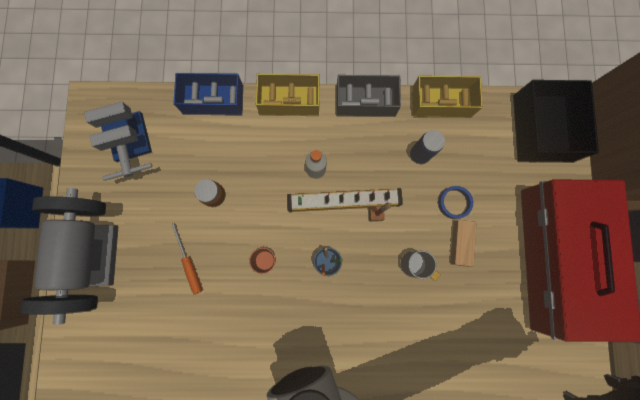

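View pics/side0.png

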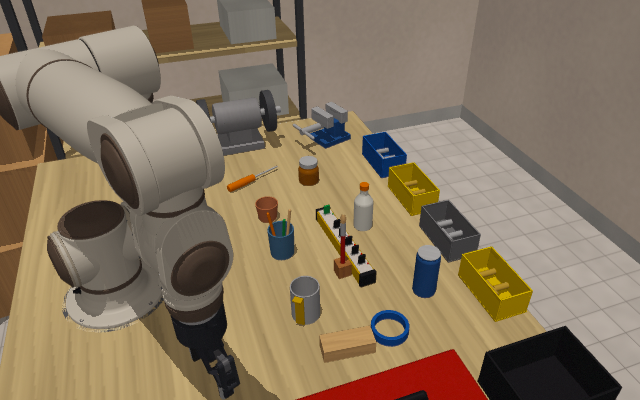

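The top view shows the bank from about (288,202) to (402,197), with the green paddle at the left (+y). The brush stand is at (378,213), the cup at (420,264) with its tab at (436,276), and the mug at (327,261). The side view shows the same layout, with the brush upright at (343,240) and the cup at (305,300).

```bash
cat > h.py <<'E'
import numpy as np,cv2
from plant import env
np.set_printoptions(precision=4,suppress=True)
def foc(ci): return 200/np.tan(np.radians(ci["fov_y"]/2))
def rays(ci,uv,fish=False):
    uv=np.atleast_2d(uv).astype(float);f=foc(ci);x=(uv[:,0]-ci["cx"])/f;y=(uv[:,1]-ci["cy"])/f
    if fish:
        r=np.hypot(x,y)+1e-12;return np.c_[x/r*np.sin(r),y/r*np.sin(r),np.cos(r)]
    return np.c_[x,y,np.ones_like(x)]
def wpose(s,ci):
    T=np.eye(4);T[:3,:3]=s["eef_rot"];T[:3,3]=s["ee_pos"];return T@ci["T_tool_cam"]
def plane(P,r,z):
    d=r@P[:3,:3].T;t=(z-P[2,3])/d[:,2];return P[:3,3]+d*t[:,None]
def cloud(P,ci,d,fish=False):
    v,u=np.mgrid[:400,:640];r=rays(ci,np.c_[u.ravel(),v.ravel()],fish);r=r/r[:,2:]
    return ((r*d.ravel()[:,None])@P[:3,:3].T+P[:3,3]).reshape(400,640,3)
E
python3 - <<'E'
from h import *
for n in("top","side"):
    z=np.load(f"pics/{n}0.npz");ci=env.camera_info(n);C=cloud(ci["pose"],ci,z["d"]);ok=z["d"]>0
    hsv=cv2.cvtColor(z["im"],cv2.COLOR_RGB2HSV)
    yel=(hsv[...,0]>18)&(hsv[...,0]<32)&(hsv[...,1]>200)&(hsv[...,2]>90)&ok
    red=((hsv[...,0]<4)|(hsv[...,0]>174))&(hsv[...,1]>150)&ok&(abs(C[...,0]-.45)<.2)&(C[...,1]>-.25)&(C[...,1]<.1)
    for nm,m in(("yel",yel),("red",red)):
        k,l,st,c=cv2.connectedComponentsWithStats(m.astype(np.uint8))
        for i in range(1,k):
            p=C[l==i]
            if st[i,4]>5 and .2<np.median(p[:,0])<.7 and abs(np.median(p[:,1]))<.45: print(n,nm,st[i],c[i],p.min(0),p.max(0),np.median(p,0))
    # regions by height
    reg=ok&(C[...,2]>.085)&(C[...,2]<.11)&(C[...,0]>.2)&(C[...,0]<.7)&(abs(C[...,1])<.45)
    k,l,st,c=cv2.connectedComponentsWithStats(reg.astype(np.uint8))
    for i in range(1,k):
        if st[i,4]>20:
            p=C[l==i];print(n,"z~.095",st[i],p.min(0),p.max(0),(p.min(0)+p.max(0))/2)
    reg=ok&(C[...,2]>.033)&(C[...,2]<.047)&(C[...,0]>.4)&(C[...,0]<.62)&(C[...,1]<.2)&(C[...,1]>-.25)
    k,l,st,c=cv2.connectedComponentsWithStats(reg.astype(np.uint8))
    for i in range(1,k):
        if st[i,4]>100:
            p=C[l==i];print(n,"bank?",st[i],cv2.minAreaRect((p[:,:2]*1000).astype(np.float32)))
z=np.load("pics/top0.npz")["im"];a=cv2.resize(z[180:300,280:460],None,fx=4.4,fy=4.4,interpolation=cv2.INTER_CUBIC);cv2.imwrite("pics/tc.png",a[:,:,::-1])
E
```

```text
top z~.095 [305 156  22  16 182] [0.6638 0.0068 0.0865] [0.7    0.0611 0.11  ] [0.6819 0.0339 0.0983]
top z~.095 [408 251  32  30 201] [ 0.3918 -0.2747  0.0851] [ 0.4628 -0.1973  0.0976] [ 0.4273 -0.236   0.0913]
top bank? [ 287  192  116   29 1679] ((582.4844970703125, -44.623291015625), (308.8247985839844, 74.99864196777344), 89.99996185302734)
side yel [317 212  23  42 247] [328.2632 232.1053] [ 0.5685 -0.0693  0.0023] [0.5827 0.0999 0.0427] [0.5762 0.008  0.0264]
side yel [345 252  15  31 111] [353.5946 269.009 ] [ 0.5805 -0.1879  0.001 ] [ 0.5911 -0.1006  0.0425] [ 0.5871 -0.1609  0.0321]
side yel [292 296  13  29 235] [298.9277 309.6851] [ 0.391  -0.2771  0.0021] [ 0.4171 -0.2519  0.0963] [ 0.4071 -0.2624  0.0513]
side red [341 236   5  27 104] [342.4904 248.8942] [ 0.5581 -0.1411  0.039 ] [ 0.5939 -0.0759  0.1328] [ 0.5628 -0.1366  0.0883]
side z~.095 [354 195  16  14 146] [0.6642 0.0015 0.085 ] [0.6997 0.0478 0.11  ] [0.6819 0.0246 0.0975]
side z~.095 [287 218   6  10  28] [ 0.4555 -0.0047  0.085 ] [0.4702 0.0102 0.1088] [0.4628 0.0027 0.0969]
side z~.095 [267 221   7   9  23] [0.4021 0.0073 0.0853] [0.4184 0.0161 0.1092] [0.4103 0.0117 0.0973]
side z~.095 [341 242   4   9  32] [ 0.5588 -0.1411  0.0862] [ 0.5683 -0.131   0.1097] [ 0.5636 -0.136   0.098 ]
side z~.095 [290 276  30  28 271] [ 0.391  -0.2771  0.0851] [ 0.4648 -0.1973  0.0974] [ 0.4279 -0.2372  0.0912]
side bank? [316 207  25  42 377] ((596.7562255859375, 18.106033325195312), (46.193843841552734, 181.10421752929688), 4.246584415435791)
side bank? [334 242  39  38 544] ((582.61328125, -136.04183959960938), (74.438232421875, 132.6327362060547), 0.06108522415161133)
```

View pics/tc.png

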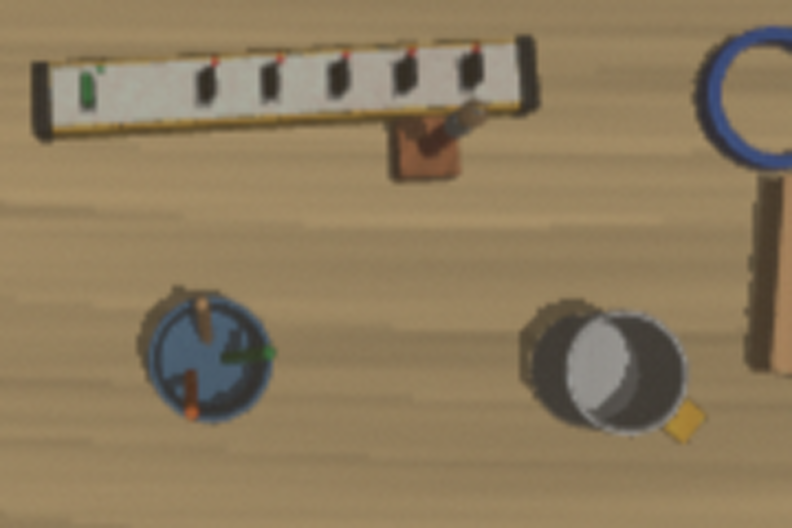

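The crop shows the bank's end caps at x≈40 and x≈528, and five black paddles with red tips (off-side marks). The stand is at (426,148), with the brush tip near (480,108). The cup rim is centred at (625,372) and the tab at (686,422).

```bash
python3 - <<'E'
from h import *
ci=env.camera_info("top");P=ci["pose"]
px=lambda a:(np.array(a)+.5)/4.4-.5+[280,180]
g=lambda a,z:plane(P,rays(ci,px(a)),z)
print("bank corners",g([[32,66],[38,140],[533,37],[538,110]],.04))
print("paddle base", g([[88,105],[205,102],[269,98],[337,95],[403,90],[469,86]],.045))
print("stand",g([[426,148]],.04),"brush tip",g([[480,108]],.198),"brush base",g([[428,150]],.04))
print("cup",g([[625,372]],.095),"tab",g([[686,422]],.092))
z=np.load("pics/top0.npz")["im"];hsv=cv2.cvtColor(z,cv2.COLOR_RGB2HSV)
print(hsv[276,436],hsv[264,422],hsv[212,380])
m=((hsv[...,0]>15)&(hsv[...,0]<32)&(hsv[...,1]>150))[262:290,425:450];v,u=np.nonzero(m);print("tabpx",len(u),u.mean()+425,v.mean()+262,plane(P,rays(ci,[[u.mean()+425,v.mean()+262]]),.092))
# side: brush
ci=env.camera_info("side");zz=np.load("pics/side0.npz");C=cloud(ci["pose"],ci,zz["d"])
reg=(C[...,2]>.045)&(C[...,2]<.22)&(abs(C[...,0]-.565)<.025)&(abs(C[...,1]+.136)<.03)&(zz["d"]>0)
p=C[reg]
for a in np.arange(.045,.21,.02):
    q=p[(p[:,2]>a)&(p[:,2]<a+.02)];print(a,len(q),np.median(q,0) if len(q) else "")
E
```

```text
bank corners [[ 0.611   0.11    0.04  ]
 [ 0.5657  0.1055  0.04  ]
 [ 0.6316 -0.1959  0.04  ]
 [ 0.5865 -0.1979  0.04  ]]
paddle base [[ 0.5866  0.0753  0.045 ]
 [ 0.589   0.0047  0.045 ]
 [ 0.5918 -0.034   0.045 ]
 [ 0.594  -0.0751  0.045 ]
 [ 0.5974 -0.1152  0.045 ]
 [ 0.6001 -0.1552  0.045 ]]
stand [[ 0.5627 -0.1294  0.04  ]] brush tip [[ 0.5651 -0.1324  0.198 ]] brush base [[ 0.5615 -0.1306  0.04  ]]
cup [[ 0.4303 -0.231   0.095 ]] tab [[ 0.4028 -0.2653  0.092 ]]
[ 20 172 162] [19 21 97] [  8 129  71]
tabpx 39 435.4102564102564 275.3076923076923 [[ 0.4033 -0.265   0.092 ]]
0.045 32 [ 0.5626 -0.136   0.0554]
0.065 23 [ 0.5621 -0.1367  0.075 ]
0.085 25 [ 0.5629 -0.1367  0.0963]
0.10500000000000001 22 [ 0.5633 -0.1369  0.1155]
0.125 32 [ 0.5622 -0.1373  0.1374]
0.14500000000000002 37 [ 0.5615 -0.1372  0.1549]
0.16500000000000004 38 [ 0.5619 -0.1363  0.1755]
0.185 25 [ 0.563  -0.1362  0.19  ]
0.20500000000000002 0
```

Brush axis is about (0.5645, −0.1315). The cup is at (0.429, −0.2315) and its tab points along −127.6°. The bank is centred at (0.599, −0.045) with a yaw of about 3.9°. I'll turn the jaws onto the tab line (tool y at 52.4°) and rise.

Emit:
play_rows --targets '[{"fingers": 0,"xyz": [0,0,-0.5],"spin": -10.2},{"fingers": 0,"xyz": [0,0,-0.5],"spin": -10.2},{"fingers": 0,"xyz": [0,0,-0.5],"spin": -10.2},{"fingers": 0,"xyz": [0,0,-0.5],"spin": -10.2},{"fingers": 0,"xyz": [0,0,-0.5],"spin": -10.2},{"fingers": 0,"xyz": [0,0,-0.5],"spin": -10.2},{"fingers": 0,"xyz": [0,0,-0.5],"spin": -10.2},{"fingers": 0,"xyz": [0,0,-0.5],"spin": -10.2},{"fingers": 0,"xyz": [0,0,-0.5],"spin": -10.2},{"fingers": 0,"xyz": [0,0,-0.5],"spin": -10.2},{"fingers": 0,"xyz": [0,0,-0.5],"spin": -10.2},{"fingers": 0,"xyz": [0,0,-0.5],"spin": -10.2}]'

```text
clock: 1.6
ee_pos: [0.1921, -0.5153, 0.31]
eef_rot: [[-0.8, 0.599, -0.0], [0.599, 0.8, 0.001], [0.001, 0.0, -1.0]]
contact_force: [-0.5, 0.2, -0.2]
finger_gap: 0.0856
```

```bash
cat > go.py <<'E'
import sys
from h import *
s=env.observe();R=s["eef_rot"];t=np.array([float(a) for a in sys.argv[1:4]])
print("clk",s["clock"],"pos",s["ee_pos"],"yaw",np.degrees(np.arctan2(R[1,1],R[0,1])),"z",R[:,2],"gap",s["finger_gap"],"J",s["joint_positions"],"F",s["contact_force"])
print("cm in tool:",R.T@(t-s["ee_pos"])*100)
E
python3 go.py 0.52 -0.19 0.31
```

```text
clk 1.6 pos [ 0.1921 -0.5153  0.31  ] yaw 53.17721826943021 z [-0.0003  0.0007 -1.    ] gap 0.08559207658858381 J [-69.5588   6.8782  18.8883 102.0559  -0.0012 -32.736 ] F [-0.451   0.1829 -0.2274]
cm in tool: [-6.7562 45.6946  0.0184]
```

Emit:
play_rows --targets '[{"fingers": 0,"xyz": [-0.67,4.5,0]},{"fingers": 0,"xyz": [-0.67,4.5,0]},{"fingers": 0,"xyz": [-0.67,4.5,0]},{"fingers": 0,"xyz": [-0.67,4.5,0]},{"fingers": 0,"xyz": [-0.67,4.5,0]},{"fingers": 0,"xyz": [-0.67,4.5,0]},{"fingers": 0,"xyz": [-0.67,4.5,0]},{"fingers": 0,"xyz": [-0.67,4.5,0]},{"fingers": 0,"xyz": [-0.67,4.5,0]},{"fingers": 0,"xyz": [-0.67,4.5,0]},{"fingers": 0,"xyz": [0,0,0]},{"fingers": 0,"xyz": [0,0,0]}]'

```text
$.targets[0]: bad value
```

```bash
python3 - <<'E'
from h import *
s=env.observe();im,d=env.get_image("wrist");np.savez("pics/w1.npz",im=im,d=d,p=s["ee_pos"],R=s["eef_rot"]);cv2.imwrite("pics/w1.png",im[:,:,::-1])
E
python3 go.py .5645 -.1315 .27
```

```text
clk 1.65 pos [ 0.1921 -0.5154  0.3107] yaw 53.67341700091065 z [ 0. -0. -1.] gap 0.08558955576915951 J [-69.5568   6.8693  18.9538 102.0824   0.0005 -33.2302] F [-0.5269  0.411  -0.6934]
cm in tool: [-7.262  52.9864  4.0693]
```

View pics/w1.png

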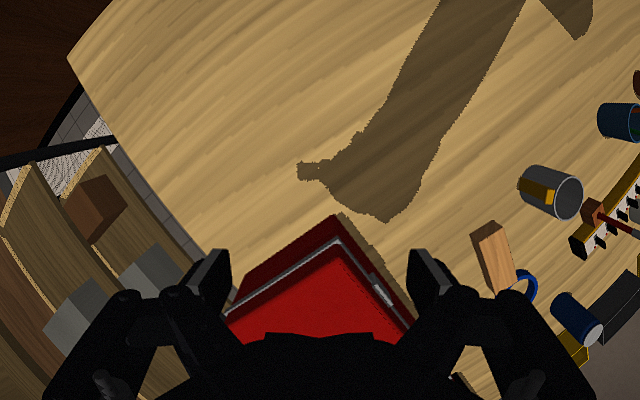

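The move was refused because a row needs a spin value, so this picture was taken from the start pose. It shows the toolbox in the middle, the cup at (552,192) and the brush at (605,220). I'll repeat the move with spin included.

Emit:
play_rows --targets '[{"fingers": 0,"xyz": [-0.7,4.5,0],"spin": 0},{"fingers": 0,"xyz": [-0.7,4.5,0],"spin": 0},{"fingers": 0,"xyz": [-0.7,4.5,0],"spin": 0},{"fingers": 0,"xyz": [-0.7,4.5,0],"spin": 0},{"fingers": 0,"xyz": [-0.7,4.5,0],"spin": 0},{"fingers": 0,"xyz": [-0.7,4.5,0],"spin": 0},{"fingers": 0,"xyz": [-0.7,4.5,0],"spin": 0},{"fingers": 0,"xyz": [-0.7,4.5,0],"spin": 0},{"fingers": 0,"xyz": [-0.7,4.5,0],"spin": 0},{"fingers": 0,"xyz": [-0.7,4.5,0],"spin": 0},{"fingers": 0,"xyz": [0,0,0],"spin": 1},{"fingers": 0,"xyz": [0,0,0],"spin": 0}]'

```text
clock: 3.15
ee_pos: [0.5195, -0.1991, 0.3099]
eef_rot: [[-0.786, 0.619, -0.001], [0.619, 0.786, 0.0], [0.001, -0.0, -1.0]]
contact_force: [0.9, 0.3, 0.1]
finger_gap: 0.0857
```

```bash
python3 - <<'E'
from h import *
s=env.observe();im,d=env.get_image("wrist");np.savez("pics/w2.npz",im=im,d=d,p=s["ee_pos"],R=s["eef_rot"]);cv2.imwrite("pics/w2.png",im[:,:,::-1])
E
python3 go.py .5645 -.1315 .27
```

```text
clk 3.2 pos [ 0.5192 -0.1995  0.3102] yaw 51.753659680571424 z [-0.0005 -0.0001 -1.    ] gap 0.08530738668081077 J [-21.0107   7.7576  19.8783 102.1433  -0.0131  17.2356] F [-0.0548  0.0626  0.1006]
cm in tool: [0.649  8.1445 4.0158]
```

View pics/w2.png

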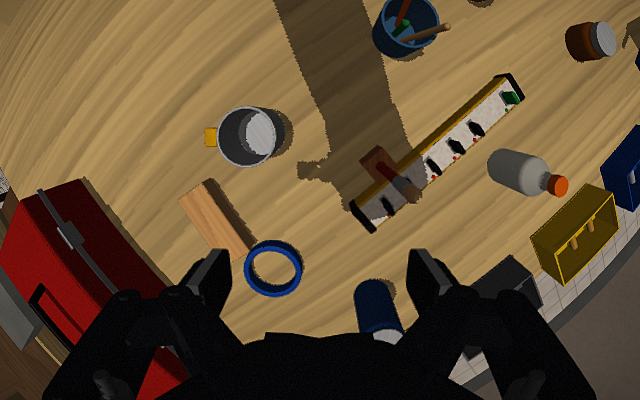

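The wrist view shows the cup rim at (248,137) with the tab at (211,137). The brush stands in its stand at (375,162) with its tuft near (408,190). The bank runs from (363,215) to (512,88) with the green paddle at the far end.

```bash
python3 - <<'E'
from h import *
from scipy.optimize import least_squares
z=np.load("pics/w2.npz");ci=env.camera_info("wrist");P=wpose({"eef_rot":z["R"],"ee_pos":z["p"]},ci)
C=cloud(P,ci,z["d"],True);ok=z["d"]>0
hsv=cv2.cvtColor(z["im"],cv2.COLOR_RGB2HSV);v,u=np.mgrid[:400,:640]
near=lambda x,y,r:np.hypot(C[...,0]-x,C[...,1]-y)<r
m=ok&near(.429,-.2315,.045)&(C[...,2]>.089)&(C[...,2]<.1)
tab=(hsv[...,0]>17)&(hsv[...,0]<32)&(hsv[...,1]>160)&near(.403,-.265,.02)
print("tab",tab.sum(),np.median(C[tab],0), plane(P,rays(ci,[[u[tab].mean(),v[tab].mean()]],True),.09))
p=C[m&~tab];r=least_squares(lambda q:np.hypot(p[:,0]-q[0],p[:,1]-q[1])-q[2],[.429,-.2315,.034],loss="soft_l1",f_scale=.002);print("cup",len(p),r.x,np.median(p[:,2]))
b=ok&near(.5645,-.1315,.03)&(C[...,2]>.05)
for a in np.arange(.06,.21,.02):
    q=C[b&(C[...,2]>a)&(C[...,2]<a+.02)];print(round(a,2),len(q),np.median(q,0) if len(q) else "",(q.min(0)+q.max(0))/2 if len(q) else "")
bk=ok&(C[...,2]>.035)&(C[...,2]<.046)&(hsv[...,1]<60)&(hsv[...,2]>110)&(abs(C[...,0]-.6)<.05)&(abs(C[...,1]+.045)<.18)
q=(C[bk][:,:2]*1000).astype(np.float32);print("bank white",len(q),cv2.minAreaRect(q),np.median(C[bk][:,2]))
bk=ok&(C[...,2]>.03)&(C[...,2]<.046)&(abs(C[...,0]-.6)<.06)&(abs(C[...,1]+.045)<.18)
q=(C[bk&(C[...,2]>.037)][:,:2]*1000).astype(np.float32);print("all",cv2.minAreaRect(q))
# end caps: dark pixels beyond white along bank axis
e=np.array([-.0675,.9977]);n=np.array([.9977,.0675]);c=np.array([.5987,-.0446])
Q=C[...,:2]-c;t=Q@e;w=Q@n
sel=ok&(C[...,2]>.037)&(C[...,2]<.044)&(abs(w)<.03);print("t range",np.percentile(t[sel],[0,1,99,100]),"w",np.percentile(w[sel&(t>0)],[1,99]))
for lo in(-.08,-.04,.0,.04,.08,.12):
    s=sel&(abs(t-lo)<.015)&(hsv[...,1]<60)&(hsv[...,2]>110);print(lo,np.percentile(w[s],[2,98]))
pd=ok&(C[...,2]>.05)&(C[...,2]<.085)&(abs(w)<.02)&(hsv[...,2]<60)
for k,y in enumerate([-.11,-.07,-.03,.01,.05,.12]):
    s=ok&(C[...,2]>.062)&(C[...,2]<.085)&(abs(w)<.025)&(abs(t-y)<.018)
    print("paddle",k+1,s.sum(),(np.median(t[s]),np.median(w[s]),C[s][:,2].max()) if s.sum() else "")
E
```

```text
tab 215 [ 0.4041 -0.2657  0.0916] [[ 0.404 -0.266  0.09 ]]
cup 558 [ 0.4314 -0.233   0.0332] 0.09326851358126767
0.06 44 [ 0.5603 -0.134   0.0725] [ 0.5613 -0.1326  0.07  ]
0.08 45 [ 0.5603 -0.1327  0.0918] [ 0.5617 -0.1324  0.0904]
0.1 60 [ 0.5605 -0.1345  0.1094] [ 0.5628 -0.1323  0.11  ]
0.12 61 [ 0.5596 -0.1329  0.1333] [ 0.5614 -0.1327  0.13  ]
0.14 90 [ 0.5594 -0.1342  0.1497] [ 0.5621 -0.1324  0.15  ]
0.16 114 [ 0.5593 -0.1341  0.1699] [ 0.5613 -0.1325  0.1699]
0.18 213 [ 0.5617 -0.1332  0.189 ] [ 0.5643 -0.1323  0.1885]
0.2 0  
bank white 2201 ((601.6683959960938, -44.736907958984375), (36.283775329589844, 285.69696044921875), 3.643085479736328) 0.039686322895734205
all ((582.8651733398438, -46.56175231933594), (82.36585235595703, 309.6258239746094), 3.495468854904175)
t range [-0.1559 -0.1523  0.3286  0.37  ] w [-0.0179  0.0241]Traceback (most recent call last):
  File "<stdin>", line 23, in <module>
    return _quantile_unchecked(
        a, q, axis, out, overwrite_input, method, keepdims, weights)
    return _ureduce(a,
                    func=_quantile_ureduce_func,
    ...<5 lines>...
                    overwrite_input=overwrite_input,
                    method=method)
    r = func(a, **kwargs)
    result = _quantile(arr,
                       quantiles=q,
    ...<2 lines>...
                       out=out,
                       weights=wgt)
    slices_having_nans = np.isnan(arr[-1, ...])
                                  ~~~^^^^^^^^^
IndexError: index -1 is out of bounds for axis 0 with size 0
```

```bash
python3 go.py .5635 -.132 .153
```

```text
clk 3.2 pos [ 0.5192 -0.1995  0.3102] yaw 51.753659680571424 z [-0.0005 -0.0001 -1.    ] gap 0.08530738668081077 J [-21.0107   7.7576  19.8783 102.1433  -0.0131  17.2356] F [-0.0548  0.0626  0.1006]
cm in tool: [ 0.693   8.0472 15.7159]
```

Emit:
play_rows --targets '[{"fingers": 0,"xyz": [0.23,2.68,0],"spin": 0},{"fingers": 0,"xyz": [0.23,2.68,0],"spin": 0},{"fingers": 0,"xyz": [0.23,2.68,0],"spin": 0},{"fingers": 0,"xyz": [0,0,0],"spin": 0},{"fingers": 0,"xyz": [0,0,2.6],"spin": 0},{"fingers": 0,"xyz": [0,0,2.6],"spin": 0},{"fingers": 0,"xyz": [0,0,2.6],"spin": 0},{"fingers": 0,"xyz": [0,0,2.6],"spin": 0},{"fingers": 0,"xyz": [0,0,2.6],"spin": 0},{"fingers": 0,"xyz": [0,0,2.7],"spin": 0},{"fingers": 0,"xyz": [0,0,0],"spin": 0}]'

```text
clock: 4.58
ee_pos: [0.5622, -0.1326, 0.1517]
eef_rot: [[-0.785, 0.619, -0.003], [0.619, 0.785, 0.001], [0.003, -0.002, -1.0]]
contact_force: [0.1, 0.3, 0.8]
finger_gap: 0.085
```

```bash
python3 - <<'E'
from h import *
s=env.observe();im,d=env.get_image("wrist");cv2.imwrite("pics/w3.png",im[:,:,::-1])
E
python3 go.py .5635 -.132 .153
```

```text
clk 4.625 pos [ 0.563  -0.1325  0.1534] yaw 51.747265599087825 z [-0.001   0.0001 -1.    ] gap 0.08519667664250573 J [-13.2406   8.0584   2.7248  84.7237  -0.0086  25.0122] F [0.4728 0.1522 0.9799]
cm in tool: [-0.0071  0.071   0.037 ]
```

View pics/w3.png

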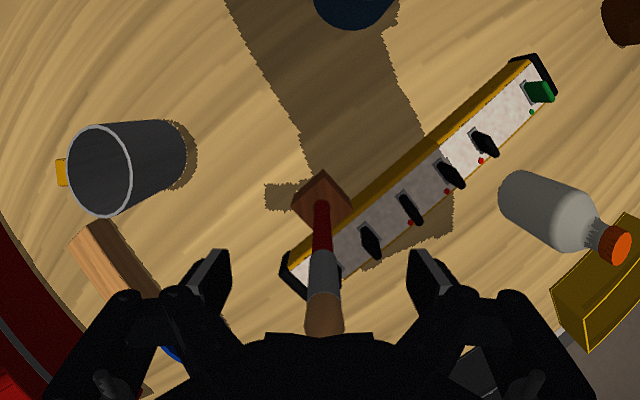

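The brush stands between the open jaws at (323,280), centred. Next I close and lift.

Emit:
play_rows --targets '[{"fingers": 255,"xyz": [0,0,0],"spin": 0},{"fingers": 255,"xyz": [0,0,0],"spin": 0},{"fingers": 255,"xyz": [0,0,0],"spin": 0},{"fingers": 255,"xyz": [0,0,0],"spin": 0},{"fingers": 255,"xyz": [0,0,0],"spin": 0},{"fingers": 255,"xyz": [0,0,0],"spin": 0},{"fingers": 255,"xyz": [0,0,0],"spin": 0},{"fingers": 255,"xyz": [0,0,0],"spin": 0}]'

```text
clock: 5.62
ee_pos: [0.5641, -0.1315, 0.1536]
eef_rot: [[-0.786, 0.618, 0.001], [0.618, 0.786, -0.0], [-0.001, 0.0, -1.0]]
contact_force: [0.3, -0.4, 5.1]
finger_gap: 0.0128
```

Emit:
play_rows --targets '[{"fingers": 255,"xyz": [0,0,-0.6],"spin": 0},{"fingers": 255,"xyz": [0,0,-1.3],"spin": 0},{"fingers": 255,"xyz": [0,0,-1.8],"spin": 0},{"fingers": 255,"xyz": [0,0,-1.8],"spin": 0},{"fingers": 255,"xyz": [0,0,-1.8],"spin": 0},{"fingers": 255,"xyz": [0,0,-1.8],"spin": 0},{"fingers": 255,"xyz": [0,0,-1.8],"spin": 0},{"fingers": 255,"xyz": [0,0,-1.6],"spin": 0},{"fingers": 255,"xyz": [0,0,0],"spin": 0}]'

```text
clock: 6.75
ee_pos: [0.5644, -0.1316, 0.2804]
eef_rot: [[-0.786, 0.618, 0.003], [0.618, 0.786, -0.001], [-0.003, 0.001, -1.0]]
contact_force: [-0.4, 0.3, -0.4]
finger_gap: 0.0127
```

```bash
python3 go.py .4405 -.220 .278
```

```text
clk 6.75 pos [ 0.5644 -0.1316  0.2804] yaw 51.84069962549072 z [ 0.0029 -0.0007 -1.    ] gap 0.012665344709363474 J [-13.1281   9.8024  18.7958  98.8208   0.0007  25.0313] F [-0.3784  0.308  -0.3703]
cm in tool: [  4.282  -14.6037   0.2119]
```

Emit:
play_rows --targets '[{"fingers": 255,"xyz": [0.53,-1.825,0],"spin": 0},{"fingers": 255,"xyz": [0.53,-1.825,0],"spin": 0},{"fingers": 255,"xyz": [0.54,-1.825,0],"spin": 0},{"fingers": 255,"xyz": [0.54,-1.825,0],"spin": 0},{"fingers": 255,"xyz": [0.54,-1.825,0],"spin": 0},{"fingers": 255,"xyz": [0.54,-1.825,0],"spin": 0},{"fingers": 255,"xyz": [0.53,-1.825,0],"spin": 0},{"fingers": 255,"xyz": [0.53,-1.825,0],"spin": 0},{"fingers": 255,"xyz": [0,0,0],"spin": 0},{"fingers": 255,"xyz": [0,0,0],"spin": 0}]'

```text
clock: 8.0
ee_pos: [0.4401, -0.22, 0.2783]
eef_rot: [[-0.786, 0.618, 0.0], [0.618, 0.786, 0.0], [-0.0, 0.0, -1.0]]
contact_force: [0.1, 0.7, -0.2]
finger_gap: 0.0126
```

```bash
python3 go.py .4405 -.220 .153; python3 - <<'E'
from h import *
s=env.observe();p=s["ee_pos"]
for n in("side","wrist","top"):
    im,d=env.get_image(n);ci=env.camera_info(n);P=ci["pose"] if n!="wrist" else wpose(s,ci);C=cloud(P,ci,d,n=="wrist")
    cv2.imwrite(f"pics/{n}4.png",im[:,:,::-1])
    if n=="side":cv2.imwrite("pics/side4c.png",cv2.resize(im[160:340,200:420],None,fx=3,fy=3)[:,:,::-1])
    hsv=cv2.cvtColor(im,cv2.COLOR_RGB2HSV);red=((hsv[...,0]<5)|(hsv[...,0]>174))&(hsv[...,1]>150)&(np.hypot(C[...,0]-p[0],C[...,1]-p[1])<.05)&(C[...,2]>.1)
    q=C[red]
    print(n,len(q))
    if len(q):
        print(q.min(0),q.max(0))
        for a in np.arange(.11,.27,.02):
            t=q[(q[:,2]>a)&(q[:,2]<a+.02)]
            if len(t):print(round(a,2),len(t),np.median(t,0))
E
```

```text
clk 8.0 pos [ 0.4401 -0.22    0.2783] yaw 51.82669454960979 z [ 0.0003  0.0001 -1.    ] gap 0.012596244655888694 J [-26.5596  -2.2615   5.8373  98.0871   0.0099  11.6137] F [ 0.0724  0.7326 -0.2468]
cm in tool: [-0.0282  0.017  12.5302]
side 175
[ 0.4342 -0.2292  0.1338] [ 0.4454 -0.2191  0.2513]
0.13 23 [ 0.4388 -0.225   0.1421]
0.15 29 [ 0.4394 -0.2248  0.1593]
0.17 26 [ 0.439  -0.2251  0.1799]
0.19 31 [ 0.4392 -0.2245  0.1998]
0.21 35 [ 0.4393 -0.2254  0.2203]
0.23 29 [ 0.4398 -0.2251  0.2402]
0.25 2 [ 0.4374 -0.2243  0.251 ]
wrist 962
[ 0.4004 -0.258   0.1341] [ 0.4704 -0.1745  0.3614]
0.13 55 [ 0.4371 -0.217   0.1434]
0.15 91 [ 0.437  -0.2172  0.1604]
0.17 100 [ 0.4369 -0.2176  0.1812]
0.19 143 [ 0.4369 -0.2171  0.2004]
0.21 178 [ 0.4369 -0.2175  0.2202]
0.23 244 [ 0.437  -0.2171  0.2406]
0.25 46 [ 0.4365 -0.2178  0.2518]
0.27 4 [ 0.4323 -0.2149  0.2821]
top 0
```

View pics/side4c.png

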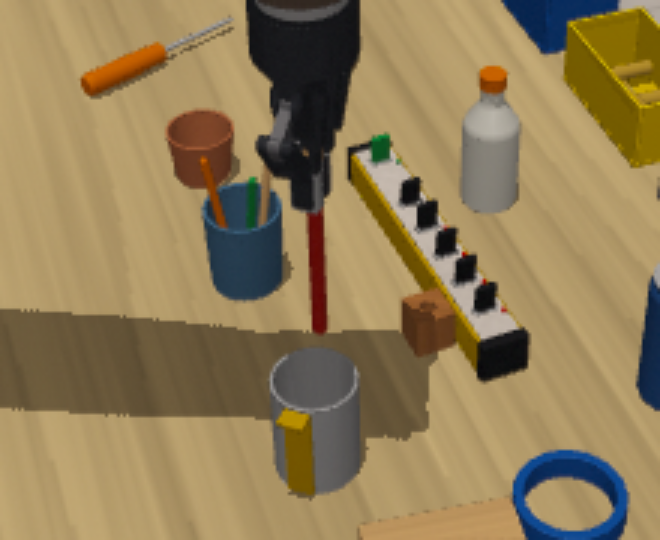

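The brush hangs vertical above the cup's tab-opposite half, with its foot at z≈0.133, which matches a 145 mm grip. I'm lowering it.

Emit:
play_rows --targets '[{"fingers": 255,"xyz": [0,0,1.2],"spin": 0},{"fingers": 255,"xyz": [0,0,1.3],"spin": 0},{"fingers": 255,"xyz": [0,0,1.3],"spin": 0},{"fingers": 255,"xyz": [0,0,1.3],"spin": 0},{"fingers": 255,"xyz": [0,0,1.3],"spin": 0},{"fingers": 255,"xyz": [0,0,1.3],"spin": 0},{"fingers": 255,"xyz": [0,0,1.3],"spin": 0},{"fingers": 255,"xyz": [0,0,1.3],"spin": 0},{"fingers": 255,"xyz": [0,0,1.2],"spin": 0},{"fingers": 255,"xyz": [0,0,0.9],"spin": 0},{"fingers": 255,"xyz": [0,0,0],"spin": 0},{"fingers": 255,"xyz": [0,0,0],"spin": 0}]'

```text
clock: 9.65
ee_pos: [0.4403, -0.22, 0.1547]
eef_rot: [[-0.786, 0.618, 0.001], [0.618, 0.786, -0.0], [-0.001, 0.0, -1.0]]
contact_force: [0.3, -0.5, 0.2]
finger_gap: 0.013
```

```bash
python3 go.py .4405 -.220 .152
```

```text
clk 9.65 pos [ 0.4403 -0.22    0.1547] yaw 51.8398643528085 z [ 0.0006 -0.0003 -1.    ] gap 0.012954052093722886 J [-26.5484  -3.8168  -9.3593  84.4222   0.0015  11.6117] F [ 0.2967 -0.4665  0.1968]
cm in tool: [-0.0212  0.0118  0.2692]
```

Emit:
play_rows --targets '[{"fingers": 255,"xyz": [0,0,0.2],"spin": 0},{"fingers": 255,"xyz": [0,0,0.1],"spin": 0},{"fingers": 255,"xyz": [0,0,0],"spin": 0},{"fingers": 195,"xyz": [0,0,0],"spin": 0},{"fingers": 190,"xyz": [0,0,0],"spin": 0},{"fingers": 185,"xyz": [0,0,0],"spin": 0},{"fingers": 180,"xyz": [0,0,0],"spin": 0},{"fingers": 175,"xyz": [0,-0.3,0],"spin": 0},{"fingers": 170,"xyz": [0,-0.4,0],"spin": 0},{"fingers": 170,"xyz": [0,-0.4,0],"spin": 0},{"fingers": 170,"xyz": [0,-0.4,0],"spin": 0},{"fingers": 170,"xyz": [0,0,0],"spin": 0}]'

```text
clock: 11.15
ee_pos: [0.4306, -0.2319, 0.1513]
eef_rot: [[-0.786, 0.618, 0.0], [0.618, 0.786, 0.0], [-0.0, 0.0, -1.0]]
contact_force: [0.5, 0.9, 0.9]
finger_gap: 0.0283
```

```bash
cat > br.py <<'E'
import sys
from h import *
s=env.observe();p=s["ee_pos"]
for n in("side","wrist"):
    im,d=env.get_image(n);ci=env.camera_info(n);P=ci["pose"] if n!="wrist" else wpose(s,ci);C=cloud(P,ci,d,n=="wrist")
    cv2.imwrite(f"pics/{n}{sys.argv[1]}.png",im[:,:,::-1])
    hsv=cv2.cvtColor(im,cv2.COLOR_RGB2HSV);red=((hsv[...,0]<5)|(hsv[...,0]>174))&(hsv[...,1]>130)&(np.hypot(C[...,0]-.42,C[...,1]+.24)<.08)&(C[...,2]>.02)&(C[...,2]<.16)
    q=C[red];u=np.array([-.629,-.777]);w=np.array([.777,-.629]);r=q[:,:2]-[.4305,-.2325]
    print(n,len(q))
    for a in np.arange(.02,.16,.02):
        m=(q[:,2]>a)&(q[:,2]<a+.02)
        if m.sum()>3:print(round(a,2),m.sum(),"along tab %.4f side %.4f"%(np.median(r[m]@u),np.median(r[m]@w)))
E
python3 br.py 5;python3 go.py .4405 -.220 .152
```

```text
side 83
0.06 27 along tab -0.0044 side 0.0034
0.08 26 along tab -0.0021 side 0.0025
0.1 23 along tab -0.0015 side 0.0037
0.12 4 along tab 0.0020 side 0.0057
wrist 918
0.02 94 along tab -0.0137 side -0.0040
0.04 117 along tab -0.0111 side -0.0040
0.06 140 along tab -0.0086 side -0.0039
0.08 193 along tab -0.0062 side -0.0037
0.1 262 along tab -0.0032 side -0.0038
0.12 96 along tab -0.0015 side -0.0038
0.14 16 along tab -0.0148 side -0.0039
clk 11.25 pos [ 0.4308 -0.2318  0.1513] yaw 51.829367341526634 z [ 0. -0. -1.] gap 0.028245314748977048 J [-28.2795  -4.1795 -10.0765  84.1012  -0.       9.8911] F [-0.2353  0.8936 -0.6554]
cm in tool: [-0.0382  1.5247 -0.071 ]
```

View pics/wrist5.png

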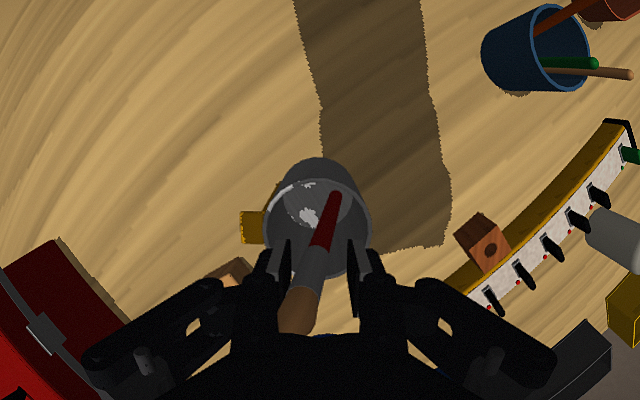

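The brush stands in the cup leaning about 0.13 rad toward the tab and resting between loosened jaws: ferrule at (312,270), tab at (250,227). I'll lower it onto the rim by moving the jaws tabward and opening them.

Emit:
play_rows --targets '[{"fingers": 165,"xyz": [0,-0.4,0],"spin": 0},{"fingers": 158,"xyz": [0,-0.4,0],"spin": 0},{"fingers": 150,"xyz": [0,-0.4,0],"spin": 0},{"fingers": 142,"xyz": [0,-0.4,0],"spin": 0},{"fingers": 134,"xyz": [0,-0.4,0],"spin": 0},{"fingers": 126,"xyz": [0,-0.4,0],"spin": 0},{"fingers": 118,"xyz": [0,-0.4,0],"spin": 0},{"fingers": 110,"xyz": [0,-0.4,0],"spin": 0},{"fingers": 100,"xyz": [0,-0.4,0],"spin": 0},{"fingers": 90,"xyz": [0,-0.4,0],"spin": 0},{"fingers": 75,"xyz": [0,-0.4,0],"spin": 0},{"fingers": 60,"xyz": [0,0,0],"spin": 0}]'

```text
clock: 12.75
ee_pos: [0.4035, -0.2665, 0.1513]
eef_rot: [[-0.786, 0.618, 0.0], [0.618, 0.786, -0.0], [-0.0, 0.0, -1.0]]
contact_force: [-0.0, 0.0, 1.6]
finger_gap: 0.0655
```

```bash
python3 br.py 6;python3 go.py .4405 -.220 .152
```

```text
side 21
0.08 8 along tab 0.0290 side 0.0070
0.1 13 along tab 0.0359 side 0.0065
wrist 1129
0.02 131 along tab -0.0070 side -0.0032
0.04 154 along tab 0.0023 side -0.0026
0.06 200 along tab 0.0113 side -0.0023
0.08 283 along tab 0.0205 side -0.0019
0.1 339 along tab 0.0294 side -0.0015
0.12 5 along tab 0.0310 side -0.0008
0.14 17 along tab 0.0109 side -0.0025
clk 12.85 pos [ 0.4036 -0.2663  0.1513] yaw 51.83613648958851 z [ 0.0001  0.     -1.    ] gap 0.06538948222766523 J [-33.4152  -4.9491 -10.7961  84.1517   0.0038   4.7487] F [ 0.0815 -0.3416  1.2252]
cm in tool: [-0.0398  5.9168 -0.0702]
```

View pics/wrist6.png

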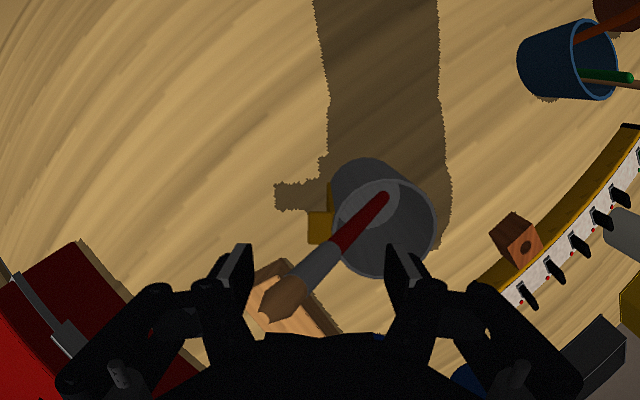

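The brush now rests on the rim beside the tab, with slope ≈0.45 and the shaft crossing at (345,240). The tuft is at (268,305), near the leading finger. I'll shift a little further, open fully, wait, and lift straight up.

Emit:
play_rows --targets '[{"fingers": 0,"xyz": [0,-0.3,0],"spin": 0},{"fingers": 0,"xyz": [0,-0.3,0],"spin": 0},{"fingers": 0,"xyz": [0,0,0],"spin": 0},{"fingers": 0,"xyz": [0,0,-0.5],"spin": 0},{"fingers": 0,"xyz": [0,0,-1],"spin": 0},{"fingers": 0,"xyz": [0,0,-1.5],"spin": 0},{"fingers": 0,"xyz": [0,0,-1.5],"spin": 0},{"fingers": 0,"xyz": [0,0,-1.5],"spin": 0},{"fingers": 0,"xyz": [0,0,-2],"spin": 0},{"fingers": 0,"xyz": [0,0,-2],"spin": 0},{"fingers": 0,"xyz": [0,0,-2],"spin": 0},{"fingers": 0,"xyz": [0,0,0],"spin": 0}]'

```text
clock: 14.35
ee_pos: [0.4004, -0.2713, 0.2731]
eef_rot: [[-0.786, 0.618, 0.002], [0.618, 0.786, -0.002], [-0.003, 0.0, -1.0]]
contact_force: [1.1, 0.2, -0.2]
finger_gap: 0.0854
```

```bash
python3 br.py 7;python3 go.py .6089 -.1795 .27; python3 - <<'E'
from h import *
s=env.observe();im,d=env.get_image("wrist");ci=env.camera_info("wrist");C=cloud(wpose(s,ci),ci,d,True);hsv=cv2.cvtColor(im,cv2.COLOR_RGB2HSV)
u=np.array([-.629,-.777]);w=np.array([.777,-.629]);r=C[...,:2]-[.4305,-.2325]
m=(d>0)&(C[...,2]>.11)&(C[...,2]<.2)&(np.hypot(r[...,0],r[...,1])<.12)
q=C[m];print("above rim pts",m.sum())
for a in np.arange(.11,.2,.015):
    k=(q[:,2]>a)&(q[:,2]<a+.015)
    if k.sum():print(round(a,3),k.sum(),np.median(r[m][k]@u),np.median(r[m][k]@w))
b=(hsv[...,1]<60)&(d>0)&(C[...,2]>.088)&(C[...,2]<.099)&(np.hypot(r[...,0],r[...,1])<.045)
p=C[b]
from scipy.optimize import least_squares
print("cup",len(p),least_squares(lambda q:np.hypot(p[:,0]-q[0],p[:,1]-q[1])-q[2],[.43,-.232,.034],loss="soft_l1",f_scale=.002).x)
E
```

```text
side 21
0.08 7 along tab 0.0264 side 0.0075
0.1 14 along tab 0.0346 side 0.0065
wrist 384
0.02 55 along tab -0.0093 side -0.0016
0.04 64 along tab 0.0006 side -0.0008
0.06 70 along tab 0.0098 side -0.0008
0.08 87 along tab 0.0191 side -0.0002
0.1 105 along tab 0.0278 side -0.0001
clk 14.45 pos [ 0.4   -0.271  0.271] yaw 51.84388559530834 z [-0.  0. -1.] gap 0.08564162270788005 J [-34.1197  -3.6522   3.6892  97.3446   0.0011   4.0364] F [ 0.0832 -0.0838 -0.1198]
cm in tool: [-10.7741  20.1022   0.1041]
above rim pts 773
0.11 82 0.03188009069966802 -0.0008714983744635804
0.125 130 0.03815413879369386 -0.0005535500564434167
0.14 154 0.045285976580611634 -0.0006847434948797631
0.155 190 0.05234834430110709 -0.0004203577631132668
0.17 217 0.05889158134307759 0.0017113679147998074
cup 638 [ 0.4305 -0.2333  0.0329]
```

View pics/wrist7.png

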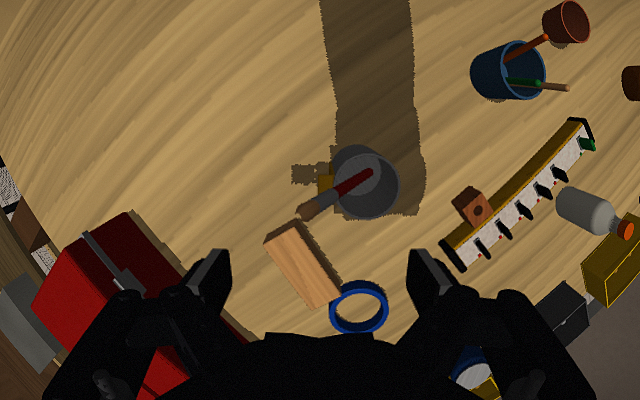

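The brush leans on the tab side with its tip about 63 mm towards the tab and under 2 mm sideways. The cup is unmoved at (0.4305, −0.2333). Next I close the fingers, travel to the −y end of the bank, and turn so the pads' 22 mm width runs along the bank.

```bash
python3 go.py .6102 -.1944 .27; python3 - <<'E'
from h import *
z=np.load("pics/top0.npz");ci=env.camera_info("top");C=cloud(ci["pose"],ci,z["d"])
for n,x,y,zz in(("spray",.7,-.27,.12),("glue",.68,.034,.06)):
    m=(np.hypot(C[...,0]-x,C[...,1]-y)<.08)&(C[...,2]>zz)&(C[...,2]<.16);q=C[m];print(n,m.sum(),q.min(0),q.max(0))
E
```

```text
clk 14.5 pos [ 0.3998 -0.2709  0.2706] yaw 51.84184781877443 z [-0.0008  0.0005 -1.    ] gap 0.08517690306592167 J [-34.1217  -3.6429   3.6461  97.3407  -0.001    4.0364] F [ 0.0102 -0.4324 -0.6529]
cm in tool: [-11.8146  19.0153   0.0461]
spray 392 [ 0.7092 -0.2881  0.1201] [ 0.7653 -0.2336  0.1331]
glue 405 [0.6067 0.0059 0.0617] [0.7148 0.0612 0.1526]
```

Emit:
play_rows --targets '[{"fingers": 255,"xyz": [-1.98,3.17,0],"spin": 0},{"fingers": 255,"xyz": [-1.97,3.17,0],"spin": 0},{"fingers": 255,"xyz": [-1.97,3.17,0],"spin": 0},{"fingers": 255,"xyz": [-1.97,3.17,0],"spin": 0},{"fingers": 255,"xyz": [-1.97,3.17,0],"spin": 0},{"fingers": 255,"xyz": [-1.97,3.17,0],"spin": 0},{"fingers": 255,"xyz": [0,0,0],"spin": 8},{"fingers": 255,"xyz": [0,0,0],"spin": 8},{"fingers": 255,"xyz": [0,0,0],"spin": 8},{"fingers": 255,"xyz": [0,0,0],"spin": 8},{"fingers": 255,"xyz": [0,0,0],"spin": 8},{"fingers": 255,"xyz": [0,0,0],"spin": 8.1}]'

```text
clock: 16.0
ee_pos: [0.6102, -0.1944, 0.2701]
eef_rot: [[-0.061, 0.998, -0.002], [0.998, 0.061, 0.001], [0.001, -0.002, -1.0]]
contact_force: [-0.9, 0.9, -0.1]
finger_gap: -0.0001
```

Emit:
play_rows --targets '[{"fingers": 255,"xyz": [0,0,2.5],"spin": 0},{"fingers": 255,"xyz": [0,0,2.5],"spin": 0},{"fingers": 255,"xyz": [0,0,2.5],"spin": 0},{"fingers": 255,"xyz": [0,0,2.5],"spin": 0},{"fingers": 255,"xyz": [0,0,2.5],"spin": 0},{"fingers": 255,"xyz": [0,0,2.5],"spin": 0},{"fingers": 255,"xyz": [0,0,2],"spin": 0},{"fingers": 255,"xyz": [0,0,0],"spin": 0},{"fingers": 255,"xyz": [0,0,0],"spin": 0}]'

```text
clock: 17.12
ee_pos: [0.6105, -0.1945, 0.1017]
eef_rot: [[-0.065, 0.998, 0.0], [0.998, 0.065, -0.0], [-0.0, 0.0, -1.0]]
contact_force: [-0.4, -0.5, 0.5]
finger_gap: 0.0005
```

```bash
python3 go.py .6102 -.1944 .080;python3 go.py .5952 .0371 .080; python3 - <<'E'
from h import *
im,d=env.get_image("wrist");a=im;np.savez("pics/w8.npz",im=im,d=d)
im2,d=env.get_image("side");b=cv2.resize(im2[150:330,270:430],None,fx=2.2,fy=2.2)
cv2.imwrite("pics/c8.png",np.hstack([cv2.resize(a[100:380,150:620],(470,280)),cv2.resize(b,(320,280))])[:,:,::-1])
E
```

```text
clk 17.125 pos [ 0.6105 -0.1945  0.1017] yaw 3.745238803189244 z [ 0.0002 -0.0001 -1.    ] gap 0.0005080710628833209 J [-17.6725  17.0228   7.5644  80.5297   0.      68.5822] F [-0.4324 -0.5389  0.4558]
cm in tool: [ 0.0138 -0.0307  2.1749]
clk 17.125 pos [ 0.6105 -0.1945  0.1017] yaw 3.745238803189244 z [ 0.0002 -0.0001 -1.    ] gap 0.0005080710628833209 J [-17.6725  17.0228   7.5644  80.5297   0.      68.5822] F [-0.4324 -0.5389  0.4558]
cm in tool: [23.2123 -0.0154  2.1732]
```

View pics/c8.png

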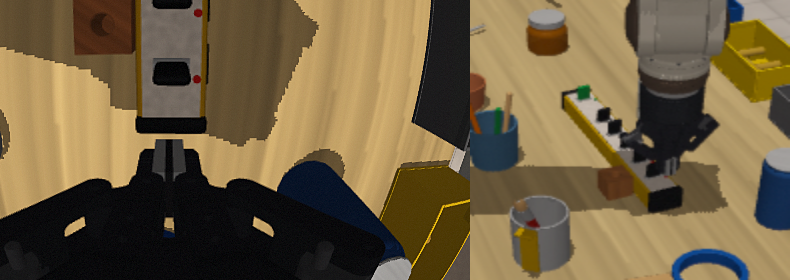

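The closed fingers line up with the bank's centre line (both at x≈171 in the crop), just before paddle 1. I'm lowering to drag height.

Emit:
play_rows --targets '[{"fingers": 255,"xyz": [0,0,1.2],"spin": 0},{"fingers": 255,"xyz": [0,0,0.95],"spin": 0},{"fingers": 255,"xyz": [0,0,0],"spin": 0},{"fingers": 255,"xyz": [0.8,0,0],"spin": 0},{"fingers": 255,"xyz": [0.8,0,0],"spin": 0},{"fingers": 255,"xyz": [0.8,0,0],"spin": 0},{"fingers": 255,"xyz": [0.8,0,0],"spin": 0},{"fingers": 255,"xyz": [0.8,0,0],"spin": 0},{"fingers": 255,"xyz": [0.8,0,0],"spin": 0},{"fingers": 255,"xyz": [0.8,0,0],"spin": 0},{"fingers": 255,"xyz": [0,0,0],"spin": 0}]'

```text
clock: 18.6
ee_pos: [0.6067, -0.1378, 0.0798]
eef_rot: [[-0.066, 0.998, -0.0], [0.998, 0.066, 0.001], [0.001, -0.0, -1.0]]
contact_force: [-0.9, 0.9, 0.1]
finger_gap: 0.0002
```

```bash
python3 go.py .5952 .0371 .080; python3 - <<'E'
from h import *
im,d=env.get_image("wrist");im2,_=env.get_image("side");b=cv2.resize(im2[150:330,270:430],None,fx=2.2,fy=2.2)
cv2.imwrite("pics/c9.png",np.hstack([cv2.resize(im[60:340,100:570],(470,280)),cv2.resize(b,(320,280))])[:,:,::-1])
E
```

```text
clk 18.6 pos [ 0.6067 -0.1378  0.0798] yaw 3.7951286320346234 z [-0.0001  0.0006 -1.    ] gap 0.00016908943458504783 J [-12.8069  14.8692   2.493   77.637    0.032   73.398 ] F [-0.8684  0.8904  0.1243]
cm in tool: [17.5254  0.0055 -0.0095]
```

View pics/c9.png

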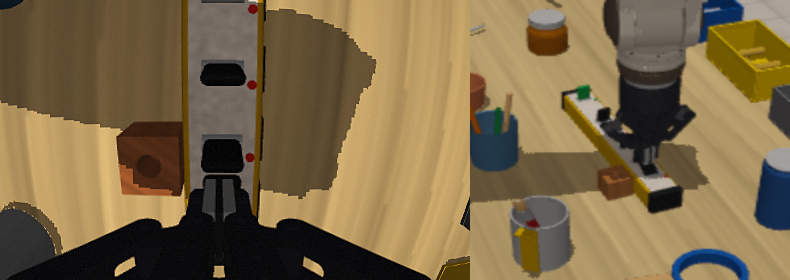

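The fingers have passed paddle 1, which is folded underneath, and are just before paddle 2 at (222,157). Forces stay near zero, so I'm continuing the drag without lifting.

Emit:
play_rows --targets '[{"fingers": 255,"xyz": [0.8,0,0],"spin": 0},{"fingers": 255,"xyz": [0.8,0,0],"spin": 0},{"fingers": 255,"xyz": [0.8,0,0],"spin": 0},{"fingers": 255,"xyz": [0.8,0,0],"spin": 0},{"fingers": 255,"xyz": [0.8,0,0],"spin": 0},{"fingers": 255,"xyz": [0.8,0,0],"spin": 0},{"fingers": 255,"xyz": [0.8,0,0],"spin": 0},{"fingers": 255,"xyz": [0.8,0,0],"spin": 0},{"fingers": 255,"xyz": [0.8,0,0],"spin": 0},{"fingers": 255,"xyz": [0.8,0,0],"spin": 0},{"fingers": 255,"xyz": [0.8,0,0],"spin": 0},{"fingers": 255,"xyz": [0.8,0,0],"spin": 0}]'

```text
clock: 20.2
ee_pos: [0.6005, -0.0424, 0.0799]
eef_rot: [[-0.065, 0.998, 0.0], [0.998, 0.065, -0.0], [-0.0, 0.0, -1.0]]
contact_force: [0.0, -2.3, -0.4]
finger_gap: 0.0002
```

Emit:
play_rows --targets '[{"fingers": 255,"xyz": [0.8,0,0],"spin": 0},{"fingers": 255,"xyz": [0.8,0,0],"spin": 0},{"fingers": 255,"xyz": [0.8,0,0],"spin": 0},{"fingers": 255,"xyz": [0.8,0,0],"spin": 0},{"fingers": 255,"xyz": [0.8,0,0],"spin": 0},{"fingers": 255,"xyz": [0.8,0,0],"spin": 0},{"fingers": 255,"xyz": [0.8,0,0],"spin": 0},{"fingers": 255,"xyz": [0.8,0,0],"spin": 0},{"fingers": 255,"xyz": [0.8,0,0],"spin": 0},{"fingers": 255,"xyz": [0.6,0,0],"spin": 0},{"fingers": 255,"xyz": [0,0,0],"spin": 0}]'

```text
clock: 21.58
ee_pos: [0.5954, 0.0356, 0.0798]
eef_rot: [[-0.066, 0.998, -0.0], [0.998, 0.066, 0.0], [0.0, -0.0, -1.0]]
contact_force: [-0.3, -0.6, -0.3]
finger_gap: -0.0002
```

```bash
python3 go.py .5952 .0371 .080; cat > pad.py <<'E'
from h import *
import sys
e=np.array([-.0645,.998]);n=np.array([.998,.0645]);c=np.array([.6005,-.0447])
for cam in("wrist","top","side"):
    s=env.observe();im,d=env.get_image(cam);ci=env.camera_info(cam);P=ci["pose"] if cam!="wrist" else wpose(s,ci);C=cloud(P,ci,d,cam=="wrist");Q=C[...,:2]-c;t=Q@e;w=Q@n
    if cam=="wrist":a=im
    if cam=="side":cv2.imwrite(f"pics/c{sys.argv[1]}.png",np.hstack([cv2.resize(a[:,60:620],(448,320)),cv2.resize(im[150:330,270:430],(320,320))])[:,:,::-1])
    for y in(-.11,-.07,-.03,.01,.05,.12):
        m=(d>0)&(C[...,2]>.048)&(C[...,2]<.1)&(abs(w)<.012)&(t>y-.012)&(t<y+.036)
        if m.sum()>3:print(cam,y,m.sum(),"max z %.4f"%np.percentile(C[m][:,2],97),"t %.3f..%.3f"%(np.percentile(t[m],3),np.percentile(t[m],97)))
E
python3 pad.py 10
```

```text
clk 21.575 pos [0.5954 0.0356 0.0798] yaw 3.7830088277771585 z [-0.0001  0.0003 -1.    ] gap -0.00024032070768751753 J [ 3.4138 11.3804 -1.6476 76.9784  0.0159 89.6308] F [-0.2529 -0.5753 -0.3   ]
cm in tool: [ 0.1518 -0.0071 -0.024 ]
wrist 0.01 178 max z 0.0584 t 0.018..0.037
wrist 0.05 237 max z 0.0997 t 0.070..0.086
wrist 0.12 933 max z 0.0713 t 0.117..0.123
top -0.11 50 max z 0.0598 t -0.102..-0.082
top -0.07 51 max z 0.0606 t -0.061..-0.042
top -0.03 8 max z 0.0591 t -0.039..-0.021
side -0.11 57 max z 0.0601 t -0.106..-0.085
side -0.07 53 max z 0.0600 t -0.065..-0.044
side -0.03 52 max z 0.0597 t -0.025..-0.004
side 0.01 48 max z 0.0585 t 0.016..0.036
side 0.05 124 max z 0.0980 t 0.056..0.079
side 0.12 10 max z 0.0657 t 0.113..0.121
```

Paddles 1–4 show tops about 20 mm above the face, so they are folded. The green one stands at 71 mm. I'll go slightly further for paddle 5, then rise to below 0.12 m and check before leaving.

Emit:
play_rows --targets '[{"fingers": 255,"xyz": [0.4,0,0],"spin": 0},{"fingers": 255,"xyz": [0,0,0],"spin": 0},{"fingers": 255,"xyz": [0,0,-1],"spin": 0},{"fingers": 255,"xyz": [0,0,-1.2],"spin": 0},{"fingers": 255,"xyz": [0,0,-1],"spin": 0},{"fingers": 255,"xyz": [0,0,0],"spin": 0}]'

```text
clock: 22.48
ee_pos: [0.5958, 0.039, 0.1133]
eef_rot: [[-0.065, 0.998, 0.002], [0.998, 0.065, 0.0], [0.0, 0.002, -1.0]]
contact_force: [0.2, 0.5, 0.1]
finger_gap: 0.0003
```

```bash
python3 go.py .5952 .0371 .115; python3 pad.py 11
```

```text
clk 22.475 pos [0.5958 0.039  0.1133] yaw 3.7408762967942644 z [ 0.0022  0.0001 -1.    ] gap 0.00031533205212000366 J [ 3.7463 10.7663  1.3621 80.4712  0.0002 90.0054] F [0.2365 0.4856 0.1276]
cm in tool: [-0.187  -0.0739 -0.1751]
wrist -0.03 16 max z 0.0554 t -0.004..-0.003
wrist 0.05 24 max z 0.0583 t 0.071..0.077
wrist 0.12 585 max z 0.0714 t 0.117..0.123
top -0.11 52 max z 0.0598 t -0.102..-0.082
top -0.07 50 max z 0.0599 t -0.061..-0.042
top -0.03 12 max z 0.0551 t -0.024..-0.018
side -0.11 54 max z 0.0603 t -0.106..-0.084
side -0.07 50 max z 0.0597 t -0.063..-0.045
side -0.03 50 max z 0.0599 t -0.029..-0.005
side 0.01 47 max z 0.0588 t 0.010..0.036
side 0.05 60 max z 0.0963 t 0.051..0.079
side 0.12 38 max z 0.0708 t 0.113..0.123
```

Paddle 5 also shows its tip at 77 mm along the bank and 58 mm high, so it is folded. I'm rising clear for a final check.

Emit:
play_rows --targets '[{"fingers": 255,"xyz": [0,0,-2],"spin": 0},{"fingers": 255,"xyz": [0,0,-3],"spin": 0},{"fingers": 255,"xyz": [0,0,-3],"spin": 0},{"fingers": 255,"xyz": [0,0,-3],"spin": 0},{"fingers": 255,"xyz": [0,0,-3],"spin": 0},{"fingers": 255,"xyz": [0,0,-3],"spin": 0},{"fingers": 255,"xyz": [0,0,0],"spin": 0},{"fingers": 255,"xyz": [0,0,0],"spin": 0}]'

```text
clock: 23.62
ee_pos: [0.5951, 0.039, 0.2806]
eef_rot: [[-0.065, 0.998, -0.001], [0.998, 0.065, -0.0], [-0.0, -0.001, -1.0]]
contact_force: [0.1, -0.0, -1.4]
finger_gap: 0.0002
```

```bash
python3 pad.py 12; python3 - <<'E'
from h import *
im,d=env.get_image("side");ci=env.camera_info("side");C=cloud(ci["pose"],ci,d);u=np.array([-.629,-.777]);w=np.array([.777,-.629]);r=C[...,:2]-[.4305,-.2325]
m=(d>0)&(C[...,2]>.105)&(C[...,2]<.2)&(np.hypot(r[...,0],r[...,1])<.1);q=C[m]
for a in np.arange(.105,.2,.02):
    k=(q[:,2]>a)&(q[:,2]<a+.02)
    if k.sum():print(round(a,3),k.sum(),np.median(r[m][k]@u),np.median(r[m][k]@w))
print(env.observe()["clock"],env.observe()["contact_force"])
z=np.load("pics/side0.npz")
for n,uv in(("mug",(282,240)),("can",(266,210)),("glue",(363,212)),("spray",(427,270)),("jar",(308,175)),("tape",(390,345)),("offcut",(348,350)),("driver",(241,183))):
    a,b=uv;s=np.s_[b-18:b+18,a-18:a+18];print(n,"changed px",(abs(z["im"][s].astype(int)-im[s]).max(-1)>60).sum(),"of 1296")
E
```

```text
wrist 0.01 210 max z 0.0587 t 0.019..0.037
wrist 0.05 249 max z 0.0588 t 0.058..0.077
wrist 0.12 136 max z 0.0715 t 0.116..0.123
top -0.11 52 max z 0.0603 t -0.102..-0.082
top -0.07 32 max z 0.0566 t -0.068..-0.049
side -0.11 55 max z 0.0594 t -0.107..-0.085
side -0.07 55 max z 0.0597 t -0.069..-0.044
side -0.03 54 max z 0.0592 t -0.027..-0.006
side 0.01 52 max z 0.0604 t 0.011..0.035
side 0.05 46 max z 0.0594 t 0.050..0.075
side 0.12 44 max z 0.0720 t 0.112..0.123
0.105 17 0.03846840331132732 0.0067319529609274325
0.125 24 0.048992058076639214 0.008216489963391948
0.145 27 0.057913647802954674 0.007956193494333552
0.165 30 0.0645411548244185 0.006361327880582749
23.825 [-0.763  -0.4635 -0.2391]
mug changed px 266 of 1296
can changed px 23 of 1296
glue changed px 199 of 1296
spray changed px 0 of 1296
jar changed px 0 of 1296
tape changed px 0 of 1296
offcut changed px 0 of 1296
driver changed px 22 of 1296
```

```bash
python3 -c "
from plant import env
print(env.close_job())"
```

```text
the job is handed in; nothing more can be done
None
```

I moved the brush into the cup, folded all five black paddles in one drag, and handed the job in at about 24 s of the 51 s allowed. The hand-in reports no verdict, so what follows is my own measurement.

**Brush:** I lifted it by the ferrule and lowered it upright into the cup on the side away from the tab. The loosened jaws then guided it down onto the tab side of the rim. On the last check it leaned about 0.4 rad, with its tip about 63 mm towards the tab and less than 10 mm sideways. The cup centre had moved less than 1 mm when I measured it after the release.

**Paddles:** The fingertips ran at a nominal 21 mm above the top face, never lifting part-way. Wrist force was at most about 2.3 N at the readings between moves. All five black paddles ended with their tops about 19–20 mm above the face, which I estimate at about 1.1 rad against the 0.75 needed. They are not right down at 1.35. The green paddle still stands at about 72 mm.

**Checks that failed or disagreed:**
- **Refused move:** one early move call was refused for a missing spin value. Nothing moved, and I repeated it.
- **Picture limit:** I had used all 12 views before the drag finished, so the end state was checked from depth data and never by eye.
- **Bystanders:** a before/after comparison of the side camera showed changed pixels around the mug and the glue bottle, and a few around the can and screwdriver. I put this down to the arm and its shadow, since no contact was planned or felt there, but I did not confirm their positions.

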